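Photograph the vaccine logger with the phone on the photo stand

TASK

Get the vaccine transport's temperature logger photographed. Push the logger on the table flush and square against the front panel of the white photo stand, with its ends level with the stand's sides, and slide the phone along the stand's deck until it overhangs the edge so far that its rear camera looks straight down on the middle of the logger; when both are in place, press the red shutter button right down and let go. Nothing is to be picked up: only push and press, and leave the vials, cold pack and oximeter alone.

Things in the scene. Friction and masses are not known exactly. Their poses are not given: they have to be found in the camera images.
- photo_stand: White steel bridge fixed to the table, 92 (x) x 230 (y) x 100 mm. Origin: centre of underside; z up, y along the deck. The deck is its top, 100 mm up; lips 5 mm high on the long sides leave a channel 84 mm wide; both ends of the deck are open. Below the end at y = -115 mm, flush with the edge, is the upright front panel (a lamp strip stands out 3 mm high up on it); the logger goes against it.
- deck_edge (a point): Middle of the deck's open edge above the front panel, at deck height (stand frame: 0, -115, 100 mm). Here the phone has to overhang, towards the stand's -y.
- phone: Smartphone in dark blue rubber case, 78 (x) x 154 (y) x 11 mm, about 0.24 kg, lying screen up in the channel, wholly on the deck at the start. Origin: centre of underside, z up; its -y end is the camera end, nearest deck_edge; the white round mark on the screen is near the +y end. Slides with ordinary friction and stays where left.
- phone_camera (a point): Centre of the rear camera, on the phone's underside, on its long centre line, 20 mm in from the end nearest deck_edge (57 mm from the phone's centre).
- logger: White temperature logger with small display and two keys, 92 (x) x 58 (y) x 20 mm, about 0.09 kg, lying flat on the table beyond the front panel. Origin: centre of underside, z up. In place, a long side lies along the panel, with its centre 29 mm out from it (stand frame: x 0, y -144 mm).
- shutter_top (a point): Centre of the top of the red shutter button (30 mm across, top 22 mm above the table) of a black wireless shutter fixed to the table, beyond the stand's other end from the logger. Moves straight down.
- shutter (a joint): How far the red button is pressed: 0 free, 0.006 m fully down (about 4 N); springs back when let go.
- vial_red: Glass vial with red cap, 23 mm across, 48 mm tall, standing on the table beside the stand; origin at the centre of its underside. Leave alone.
- vial_green: Glass vial with green cap, 23 mm across, 48 mm tall, standing beside the other; origin at the centre of its underside. Leave alone.
- cold_pack: Blue cold pack, 88 x 153 x 28 mm, lying flat beyond the logger; origin at the centre of its underside. Leave alone.
- oximeter: Blue and white finger oximeter, 33 x 58 x 30 mm, on the table near the shutter button; origin at the centre of its underside. Leave alone.
Not all that is in view belongs to the job. There is more than one size of the phone; the one meant has the size given above.

How it is judged:
By the outcome, as a careful person would: the job done as asked, in the order asked, and still so for the second after the job is handed in, with the robot touching nothing.
It also fails if it takes over 72 s, if anything falls off the work surface, if the arm or the gripper's body presses on something with over 40 N, if the wrist force passes 120 N, or if a joint passes its speed limit or range.

ROBOT

A 6-joint arm with a two-finger parallel gripper is mounted at the origin on a cart in front of the work surface, level with it; the furniture and walls round the work are solid. World frame = base frame: x ahead of the robot, y to its left, z up, the work surface at z = 0. Lengths are in mm, angles in rad, forces in N, time in s.
With the tool pointing down it reaches from about 400 to 925 mm from the base axis. Payload 12.5 kg.
Tool frame: the origin (TCP) lies midway between the tips of the shut fingers; the grasp point (between the pads) lies 19 mm behind it; z points along the fingers, y is the line along which they close (so a half turn about z gives the same grasp; the last joint's range is limited). The gripper opens to 95 mm and grips with 3 to 60 N. Pads are 20 mm wide; open, the fingers measure 119 mm over their backs; the gripper's body (75 mm by 180 mm) begins 59 mm behind the grasp point.
Start: joints at [1.239, 0.491, 1.559, -0, 1.092, -0.106], TCP at [139.91, 609.157, 214.661] pointing down, gripper open.
Joint ranges: [-3.1, 3.1], [-0.84, 2.19], [0.05, 2.79], [-1.13, 4.28], [0.06, 2.93], [-2.69, 2.69]. Speed limits (rad/s): [2.22, 2.22, 2.79, 3.14, 3.14, 3.14].

INTERFACE

Orientations are given as [roll, pitch, yaw] about the fixed x, y, z axes, in that order (R = Rz(yaw) Ry(pitch) Rx(roll)).
In Python, from cell import readout, eyes, env gives the robot as it stands.
- The arm moves only by the tool move_arm, never from a script. Its argument "plan" is a list of rows, each a list of 3 entries, a list of its own where there are three numbers: the turn, a rotation vector about the tool's x, y, z in degrees, then the shift along the tool's x, y, z in m, then the gripper command: -1 is shut, 1 is fully open, values between are in proportion. In form: [[[ax, ay, az], [x, y, z], jaw], ...]. A call has 1 to 5 rows; each row is the pose to reach, as a shift and turn from the pose commanded when the call began, along the tool's axes at that moment; what a row does not reach only later rows make up. A row lasts 1/8 s, in which the tool goes at most 62.5 mm and 10.7 degrees, less where a joint would pass 70% of its speed; a pose out of reach is approached as far as the arm can. A call with a gripper value outside its range is refused whole. The fingers move at their own pace and stop on an object; the grip force is fixed at half the most. Time passes only in rows, so rows that repeat a pose let the fingers close. It gives the time, the measured TCP pose, the force, the opening and the grip force at its end, in the units of the state.
- readout.state(): the state, without advancing time (a new reading comes with each control period).
- eyes.read_camera(name): name is "side" or "top" or "wrist"; returns a dict with "img" (384x512x3 uint8, red, green, blue), "K" (3x3 intrinsics, pixels), "extrinsics" (4x4, takes a point from camera to world coordinates). Camera axes: x right, y up, looking along -z (the intrinsics and any distortion apply to the point x, -y, -z); pixel columns grow to the right and rows downward; lengths in mm; the calibration is good to about 2 mm. A picture is of the moment at which its call begins. There is no depth.
- env.job_done(): hands the job in; it is judged then, once.
Trained networks look in a picture, given as the dict that the camera call returned (one of the last four; its "shot" number tells which), for a name from the list of things; names that differ only in an ending like _2 or _b are one class to them, and where a whole thing is asked for, a point or a joint stands for the part that bears it (a point fixed in the world has none). Each returns a list of dicts, best first, with "score" (0 to 1); they miss things now and then, are a little off and sometimes report something else, mostly with a low value. They report only what shows in the picture. A call takes as long as a camera call. They do not tell look-alikes from the thing itself.
- eyes.cut_out(picture, name): "mask" (384x512 bool, what is visible of it) and "uv" ([column, row] in pixels, amid what is visible of it).
The state is a dict: "t": time; "joints": joint angles; "qvel": joint speeds; "tau": joint torques, N m; "eef_pos": TCP position; "tcp_rot": TCP orientation; "ft_force": force on the tool from outside, world axes, zero at the start; "moment": the same for the moment, N m; "opening": opening from 0.0 (shut) to 1.0 (fully open); "grip_force": force on a finger pad.
Only numpy, scipy, OpenCV 4.12 (cv2) and the standard library are available. Lean on these libraries where they do the work, as an engineer would, in place of code of your own. Each camera call takes 0.05 s, during which the arm holds its last target. There are 200 camera calls.

## Working session

There is one attempt and no reset: what is moved stays moved. The work goes in short steps, Python scripts to look and compute and a tool call to move; the robot and the scene stay as the last step left them, time stands still between calls to the robot, and variables do not carry over. Pictures are saved under pics/ and viewed, at most 10 in all, crops included, and the job is handed in when it is done.

Besides the shell and the picture viewer there is one more tool, called after "Request:" as name(argument=value, ...) on one line, values as JSON. move_arm: Moves the arm, as the interface text tells. Its arguments: {"type":"object","properties":{"plan":{"type":"array","items":{"type":"array"}}},"required":["plan"]}

```bash
mkdir -p pics; ls; cat > h.py <<'E'
import numpy as np, cv2
from cell import readout, eyes, env
def cam(n): return eyes.read_camera(n)
def save(p,f): cv2.imwrite('pics/'+f,cv2.cvtColor(p['img'],cv2.COLOR_RGB2BGR))
def ray(p,uv):
    K=np.array(p['K']);E=np.array(p['extrinsics'])
    d=np.linalg.inv(K)@[uv[0],uv[1],1]; d=E[:3,:3]@[d[0],-d[1],-d[2]]
    return E[:3,3],d
def at(p,uv,z):
    o,d=ray(p,uv); return o+d*(z-o[2])/d[2]
def proj(p,X):
    K=np.array(p['K']);E=np.array(p['extrinsics'])
    c=E[:3,:3].T@(np.array(X,float)-E[:3,3]); c=K@[c[0],-c[1],-c[2]]; return c[:2]/c[2]
E
python3 - <<'E'
from h import *
s=readout.state();print(s)
P=[cam('side'),cam('top'),cam('wrist')]
for n,p in zip('side top wrist'.split(),P):
    print(n,p.keys(),np.round(p['extrinsics'],2).tolist(),np.round(p['K'],1).tolist())
img=[p['img'] for p in P]
cv2.imwrite('pics/a.png',cv2.cvtColor(cv2.resize(np.hstack(img[:2]),None,fx=.78,fy=.78),cv2.COLOR_RGB2BGR))
save(P[1],'top.png');save(P[0],'side.png')
for n in ['photo_stand','phone','logger','shutter','vial_red','vial_green','cold_pack','oximeter']:
    for r in eyes.cut_out(P[1],n): print(n,round(r['score'],2),np.round(r['uv']),r['mask'].sum(),np.round(at(P[1],r['uv'],0)))
E
```

```text
pics
{'t': 0.0, 'joints': array([ 1.23938572e+00,  4.91548529e-01,  1.55947077e+00,  9.59862905e-06,
        1.09169155e+00, -1.05638163e-01]), 'qvel': array([-0.00016733,  0.00082297, -0.00120409,  0.00054169,  0.00282865,
        0.00019351]), 'tau': array([-1.03343998e-03, -6.12629914e+01, -2.58183807e+01,  6.92420569e-02,
        4.81976126e-02, -1.18487928e-04]), 'eef_pos': array([139.82832182, 608.89877863, 214.06125984]), 'tcp_rot': array([-3.14048159e+00, -1.26370104e-04,  2.91581571e+00]), 'ft_force': array([ 0.18770202, -0.55279779, -0.02229272]), 'moment': array([-0.05678423,  0.02011777,  0.01171252]), 'grip_force': 0.0, 'opening': 0.9959679110650034}
side dict_keys(['img', 'K', 'extrinsics', 'shot']) [[1.0, -0.01, -0.0, 550.9], [0.01, 0.72, -0.7, -1104.7], [0.01, 0.7, 0.72, 1211.3], [0.0, 0.0, 0.0, 1.0]] [[470.0, 0.0, 257.2], [0.0, 470.0, 192.6], [0.0, 0.0, 1.0]]
top dict_keys(['img', 'K', 'extrinsics', 'shot']) [[0.02, 1.0, -0.09, 420.62], [-1.0, 0.02, 0.01, -0.81], [0.01, 0.09, 1.0, 1337.24], [0.0, 0.0, 0.0, 1.0]] [[471.0, 0.0, 257.7], [0.0, 471.0, 193.0], [0.0, 0.0, 1.0]]
wrist dict_keys(['img', 'K', 'extrinsics', 'shot']) [[0.22, -0.94, -0.27, 64.49], [0.97, 0.21, 0.06, 626.61], [-0.0, -0.28, 0.96, 383.46], [0.0, 0.0, 0.0, 1.0]] [[272.4, 0.0, 257.5], [0.0, 272.4, 189.9], [0.0, 0.0, 1.0]]
photo_stand 0.63 [192. 185.] 1228 [555. 174.   0.]
phone 0.92 [219. 245.] 732 [387.  94.   0.]
phone 0.91 [223. 180.] 1720 [570.  85.   0.]
logger 0.9 [310. 192.] 683 [ 541. -163.    0.]
shutter 0.61 [145. 198.] 89 [518. 306.   0.]
vial_red 0.5 [224. 148.] 62 [663.  85.   0.]
vial_green 0.52 [192. 186.] 1357 [552. 174.   0.]
oximeter 0.76 [157. 168.] 287 [603. 274.   0.]
```

View pics/a.png

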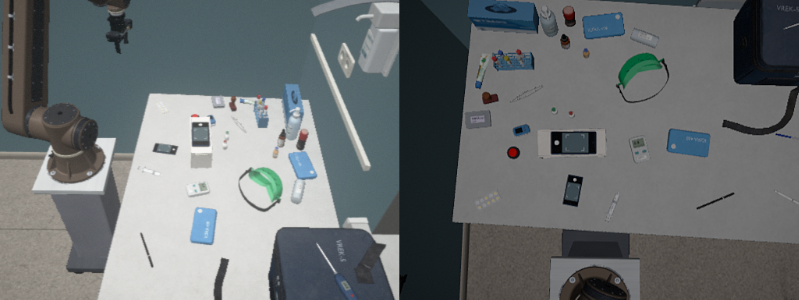

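```bash
python3 - <<'E'
from h import *
t=cv2.imread('pics/top.png')[115:275,120:370]
cv2.imwrite('pics/b.png',cv2.resize(t,None,fx=3.2,fy=3.2,interpolation=cv2.INTER_CUBIC))
E
```

```text
(no output)
```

View pics/b.png

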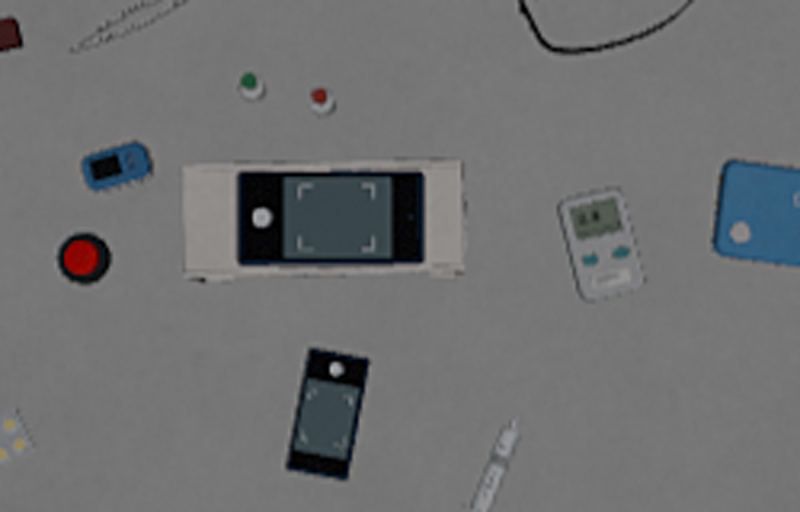

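The meant phone is the one in the stand's channel, at pixel (223,180). It is about 58 px long and its white mark is at the shutter end. The one at (219,245) lies on the table and is smaller, so it is a look-alike. The logger is at (310,192), turned about 15°, and the shutter at (145,198).

```bash
python3 - <<'E'
from h import *
p=cam('top')
f=lambda c:(c[0]/3.2+120,c[1]/3.2+115)
for nm,z,cs in [('stand',105,[(183,165),(462,160),(464,272),(185,278)]),('phone',111,[(238,171),(423,172),(423,264),(238,263)]),('logger',20,[(560,203),(618,188),(645,280),(585,300)]),('btn',22,[(82,257)])]:
    w=np.array([at(p,f(c),z)[:2] for c in cs]); print(nm,w.round(1).tolist(),w.mean(0).round(1))
def rect(n,z,i=0):
    m=eyes.cut_out(p,n)[i]['mask'].astype(np.uint8)
    c=max(cv2.findContours(m,0,2)[0],key=cv2.contourArea)[:,0]
    w=np.array([at(p,q,z)[:2] for q in c],np.float32); print(n,cv2.minAreaRect(w))
rect('phone',111);rect('phone',111,1);rect('logger',20);rect('shutter',22);rect('vial_red',48)
# side view of front panel
s=cam('side')
img=s['img']; cv2.imwrite('pics/c.png',cv2.cvtColor(cv2.resize(img[110:260,170:370],None,fx=4,fy=4,interpolation=cv2.INTER_CUBIC),cv2.COLOR_RGB2BGR))
E
```

```text
stand [[593.1, 200.0], [601.1, -29.6], [508.5, -32.5], [500.0, 195.6]] [550.7  83.4]
phone [[588.1, 153.9], [589.8, 2.4], [514.1, 1.2], [512.5, 151.9]] [551.1  77.4]
logger [[576.8, -118.4], [591.0, -169.4], [510.1, -193.5], [491.7, -141.0]] [ 542.4 -155.6]
btn [[522.3, 299.2]] [522.3 299.2]
phone ((391.2199401855469, 77.73423767089844), (51.372528076171875, 100.336181640625), 79.96216583251953)
phone ((551.069580078125, 76.82386779785156), (78.88461303710938, 154.15931701660156), 1.5254724025726318)
logger ((540.81591796875, -152.04190063476562), (90.80725860595703, 56.77204513549805), 14.99320125579834)
shutter ((521.7498168945312, 300.9133605957031), (25.23033905029297, 28.08807945251465), 0.9214082360267639)Traceback (most recent call last):
  File "<stdin>", line 10, in <module>
  File "<stdin>", line 7, in rect
IndexError: list index out of range
```

Request:
move_arm(plan=[[[0, 0, 7.5], [-0.04, -0.039, 0], 1], [[0, 0, 15], [-0.08, -0.078, 0], 1], [[0, 0, 22.5], [-0.12, -0.117, -0.01], 1], [[0, 0, 30], [-0.16, -0.156, -0.02], 1], [[0, 0, 37.5], [-0.2, -0.195, -0.03], 1]])

```text
t: 1.48
eef_pos: [291.9, 372.8, 245.1]
tcp_rot: [3.141, -0.0, 2.257]
ft_force: [0.2, -0.1, 1.7]
opening: 0.999
grip_force: 0.0
```

```bash
cat >> h.py <<'E'
from scipy.spatial.transform import Rotation as R
def delta(pos,yawdeg):
    "tool-frame turn (deg) and shift (m) to a world TCP pose, tool down"
    s=readout.state(); r=R.from_euler('xyz',s['tcp_rot']); g=R.from_euler('xyz',[180,0,yawdeg],degrees=True)
    print('t',round(s['t'],2),'pos',s['eef_pos'].round(1),'rpy',np.degrees(s['tcp_rot']).round(2),'F',s['ft_force'].round(1),'op',round(s['opening'],2))
    print('turn',(r.inv()*g).as_rotvec(degrees=True).round(2),'shift',r.inv().apply((np.array(pos)-s['eef_pos'])/1000).round(4))
E
python3 -c "
from h import *
delta([555,-40,250],92)"
```

```text
t 1.48 pos [291.9 372.8 245.1] rpy [179.96  -0.   129.33] F [ 0.2 -0.1  1.7] op 1.0
turn [ 4.000e-02 -2.000e-02  3.733e+01] shift [-0.4861 -0.0581 -0.0049]
```

Request:
move_arm(plan=[[[0, 0, 7.5], [-0.06, -0.007, 0], 1], [[0, 0, 15], [-0.12, -0.014, 0], 1], [[0, 0, 22.5], [-0.18, -0.021, 0], 1], [[0, 0, 30], [-0.24, -0.028, 0], 1], [[0, 0, 37.3], [-0.3, -0.036, -0.005], 1]])

```text
t: 2.1
eef_pos: [455.2, 118.3, 249.7]
tcp_rot: [3.141, -0.0, 1.606]
ft_force: [0.2, 1.1, 0.0]
opening: 1.0
grip_force: 0.0
```

```bash
python3 -c "
from h import *
delta([555,-40,250],92)"
```

```text
t 2.1 pos [455.2 118.3 249.7] rpy [ 1.7999e+02 -1.0000e-02  9.2010e+01] F [0.2 1.1 0. ] op 1.0
turn [ 0.01 -0.01  0.01] shift [-0.1617  0.0941 -0.0003]
```

Request:
move_arm(plan=[[[0, 0, 0], [-0.05, 0.03, 0], 1], [[0, 0, 0], [-0.1, 0.06, 0], 1], [[0, 0, 0], [-0.162, 0.094, 0], 1], [[0, 0, 0], [-0.162, 0.094, 0], 0.2]])

```text
t: 2.6
eef_pos: [556.1, -41.1, 249.1]
tcp_rot: [-3.142, 0.0, 1.607]
ft_force: [-0.1, 0.4, 0.2]
opening: 0.941
grip_force: 0.0
```

```bash
cat >> h.py <<'E'
def rect(p,n,z,i=0):
    rs=eyes.cut_out(p,n)
    for r in rs:
        c=max(cv2.findContours(r['mask'].astype(np.uint8),0,2)[0],key=cv2.contourArea)[:,0]
        w=np.array([at(p,q,z)[:2] for q in c],np.float32); a=cv2.minAreaRect(w)
        print(n,round(r['score'],2),'c',np.round(a[0],1),'sz',np.round(a[1],1),'ang',round(a[2],2))
E
python3 - <<'E'
from h import *
p=cam('wrist'); save(p,'w1.png'); delta([555,-40,250],92)
rect(p,'phone',111);rect(p,'logger',20);rect(p,'cold_pack',28)
cv2.imwrite('pics/w1b.png',cv2.resize(cv2.imread('pics/w1.png'),(800,600)))
E
```

```text
t 2.65 pos [555.6 -40.2 249.1] rpy [-179.98   -0.     92.11] F [ 0.2 -0.6 -0.3] op 0.91
turn [-0.02 -0.    0.11] shift [ 0.0002 -0.0006 -0.0009]
phone 0.79 c [552.7  72.4] sz [ 79.5 138.6] ang 2.11
phone 0.64 c [432.8  72.8] sz [42.1 82.3] ang 80.44
logger 0.68 c [ 543.8 -148.6] sz [91.1 61.9] ang 14.07
cold_pack 0.7 c [ 574.7 -270.6] sz [88.  51.8] ang 2.01
```

View pics/w1b.png

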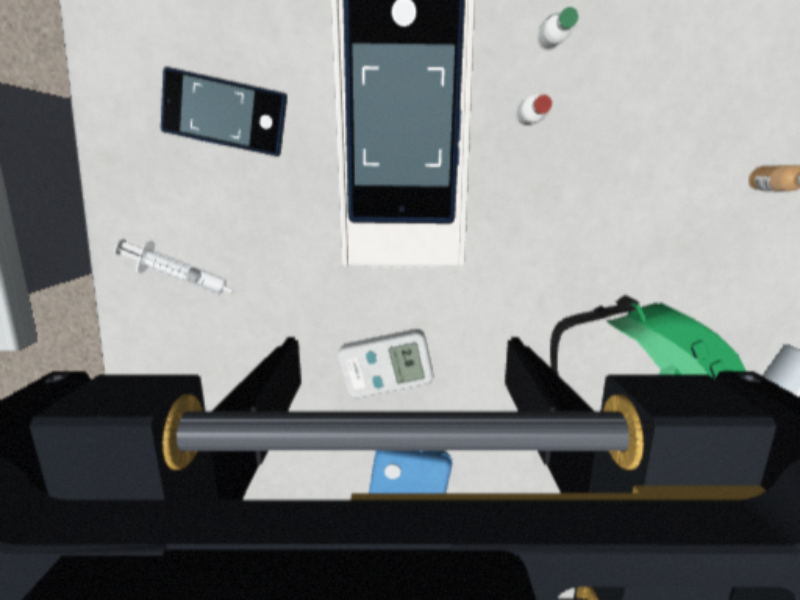

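The wrist picture shows the stand's open edge at (344–464, 265) and the phone at (405,110). The logger is at (385,363), and the cold pack begins at row 450. The stand pose comes next, from edge fits.

```bash
cat >> h.py <<'E'
def rectify(p,x0,x1,y0,y1,z,s=4):
    "ortho image of plane z: col=(x-x0)*s,row=(y1-y)*s"
    X=np.array([[x0,y1,z],[x1,y1,z],[x1,y0,z],[x0,y0,z]],float)
    src=np.float32([proj(p,q) for q in X]);dst=np.float32([[0,0],[(x1-x0)*s,0],[(x1-x0)*s,(y1-y0)*s],[0,(y1-y0)*s]])
    return cv2.warpPerspective(p['img'],cv2.getPerspectiveTransform(src,dst),(int((x1-x0)*s),int((y1-y0)*s)),flags=cv2.INTER_CUBIC)
E
python3 - <<'E'
from h import *
p=cam('wrist')
o=rectify(p,490,620,-60,140,105,4)
cv2.imwrite('pics/o.png',cv2.cvtColor(o,cv2.COLOR_RGB2BGR)[::2,::2] if 0 else cv2.cvtColor(cv2.rotate(o,cv2.ROTATE_90_CLOCKWISE),cv2.COLOR_RGB2BGR))
E
```

```text
(no output)
```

View pics/o.png

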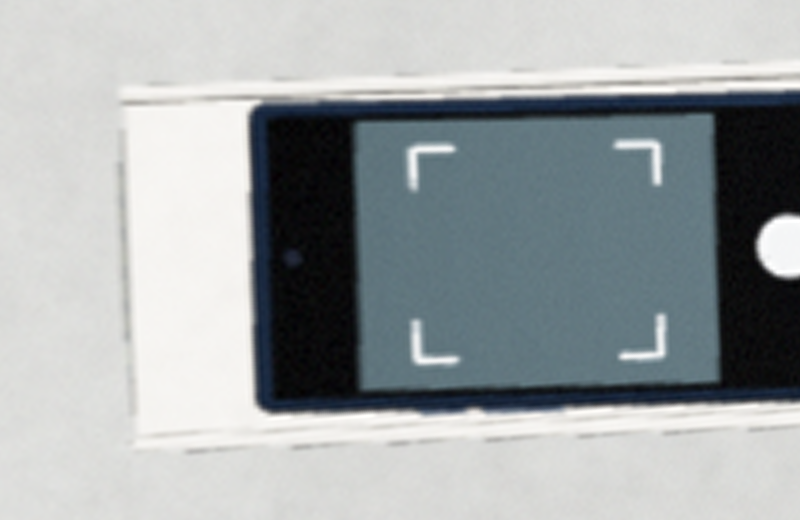

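Fitted in the world frame: stand yaw is about 2.2° and the edge middle is about (556.5,-28), so the logger goes to about (557.5,-57). It is now at about (543,-150), turned 14–15°. I'll go down behind it with the fingers half open.

Request:
move_arm(plan=[[[0, 0, 0], [-0.06, -0.007, 0], 0], [[0, 0, 0], [-0.12, -0.008, 0.03], 0], [[0, 0, 0], [-0.18, -0.012, 0.08], 0], [[0, 0, 0], [-0.18, -0.014, 0.14], 0], [[0, 0, 0], [-0.18, -0.014, 0.2], 0]])

```text
t: 3.48
eef_pos: [548.0, -218.0, 57.9]
tcp_rot: [3.14, 0.001, 1.61]
ft_force: [0.9, -0.6, -0.2]
opening: 0.495
grip_force: 0.0
```

```bash
python3 - <<'E'
from h import *
delta([546,-220,7],92.2)
p=cam('wrist'); rect(p,'logger',20); rect(p,'cold_pack',28)
p=cam('top'); rect(p,'logger',20); rect(p,'cold_pack',28)
E
```

```text
t 3.48 pos [ 548.  -218.    57.9] rpy [1.7991e+02 5.0000e-02 9.2260e+01] F [ 0.9 -0.6 -0.2] op 0.5
turn [0.09 0.05 0.06] shift [-0.0018 -0.0022  0.0509]
logger 0.81 c [ 543.4 -152.9] sz [90.  56.9] ang 14.53
cold_pack 0.81 c [ 563.8 -296.7] sz [70.9 26.5] ang 2.13
logger 0.94 c [ 540.8 -154. ] sz [93.1 61.3] ang 12.97
cold_pack 0.48 c [ 556.  -390.3] sz [25.3 81.4] ang 81.33
```

Request:
move_arm(plan=[[[0, 0, 0], [0, -0.002, 0.05], 0], [[0, 0, 0], [0, -0.002, 0.051], 0], [[0, 0, 0], [0.015, -0.002, 0.051], 0], [[0, 0, 0], [0.03, -0.002, 0.051], 0], [[0, 0, 0], [0.04, -0.002, 0.051], 0]])

```text
t: 4.4
eef_pos: [544.9, -177.0, 9.1]
tcp_rot: [3.14, 0.001, 1.611]
ft_force: [0.3, -0.5, 0.3]
opening: 0.5
grip_force: 0.4
```

Request:
move_arm(plan=[[[0, 0, 0], [0.006, 0, 0], 0], [[0, 0, 0], [0.012, 0, 0], 0], [[0, 0, 0], [0.018, 0, 0], 0], [[0, 0, 0], [0.018, 0, 0], 0]])

```text
t: 4.9
eef_pos: [543.6, -159.8, 7.7]
tcp_rot: [-3.141, -0.0, 1.611]
ft_force: [-0.1, 1.1, 0.0]
opening: 0.501
grip_force: 0.0
```

```bash
python3 - <<'E'
from h import *
delta([546,-220,7],92.2)
p=cam('wrist'); rect(p,'logger',20); save(p,'w2.png')
p=cam('top'); rect(p,'logger',20)
E
```

```text
t 4.9 pos [ 543.6 -159.8    7.7] rpy [-1.7998e+02 -2.0000e-02  9.2280e+01] F [-0.1  1.1  0. ] op 0.5
turn [-0.02 -0.02  0.08] shift [-0.0602  0.      0.0006]
logger 0.88 c [ 546.9 -116.8] sz [88.8 56. ] ang 2.29
logger 0.67 c [ 553.8 -100.3] sz [70.8 19.7] ang 0.58
```

View pics/w2.png

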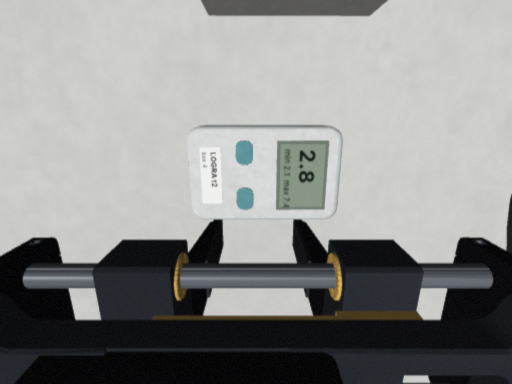

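Logger is now square: it spans columns 190–341 in this image, with both fingers behind it. It needs about +13 mm in stand x, so I'll push its -x end with the fingers shut.

Request:
move_arm(plan=[[[0, 0, 0], [-0.012, 0, 0], 0], [[0, 0, 0], [-0.012, 0, -0.045], -0.5], [[0, 0, 0], [0.02, -0.04, -0.045], -1], [[0, 0, 0], [0.0435, -0.0645, -0.04], -1], [[0, 0, 0], [0.0435, -0.0645, -0.04], -1]])

```text
t: 5.72
eef_pos: [476.2, -118.9, 47.9]
tcp_rot: [-3.14, -0.001, 1.611]
ft_force: [1.2, 0.7, 0.6]
opening: 0.138
grip_force: 0.0
```

```bash
python3 - <<'E'
from h import *
delta([478,-119,8],92.2)
p=cam('wrist'); rect(p,'logger',20)
for x in [(556.7-46,-26,0),(556.7+46,-30,0),(556.7,-28,0),(556.7,-28,20),(556.7,-28,100)]: print(proj(p,x).round())
save(p,'w3.png')
p=cam('top'); rect(p,'logger',20)
E
```

```text
t 5.72 pos [ 476.2 -118.9   47.9] rpy [-1.7993e+02 -4.0000e-02  9.2290e+01] F [1.2 0.7 0.6] op 0.14
turn [-0.07 -0.04  0.09] shift [-0.0002  0.0019  0.0399]
logger 0.63 c [ 544.6 -114.8] sz [91.  58.6] ang 2.3
[307.  93.]
[427. 104.]
[367.  99.]
[379.  97.]
[463.  87.]
logger 0.54 c [ 588.3 -135.2] sz [ 2.8 11.3] ang 0.94
```

View pics/w3.png

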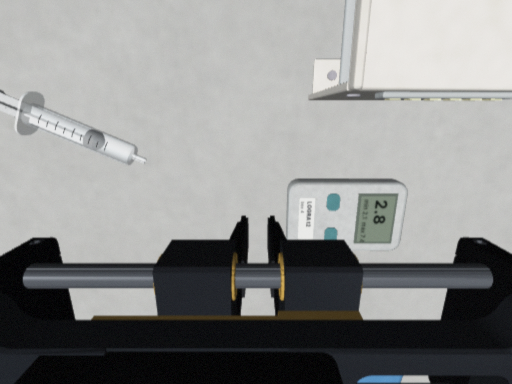

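```bash
python3 - <<'E'
from h import *
p=cam('wrist')
print('stand corner',at(p,(311,98),0).round(1))
for c in [(290,185),(289,215),(404,183),(400,248)]: print('logger',at(p,c,20).round(1),at(p,c,15).round(1))
delta([478,-117,8],92.2)
E
```

```text
stand corner [516.7 -30.8   0. ]
logger [503.  -94.1  20. ] [503.7 -95.4  15. ]
logger [ 504.  -118.1   20. ] [ 504.7 -120.1   15. ]
logger [588.2 -89.3  20. ] [591.1 -90.5  15. ]
logger [ 595.2 -143.    20. ] [ 598.2 -145.6   15. ]
t 5.97 pos [ 478.4 -120.2   47.8] rpy [1.7995e+02 2.0000e-02 9.2230e+01] F [ 0.  -0.2  0.2] op 0.01
turn [0.05 0.02 0.03] shift [ 0.0032 -0.0003  0.0398]
```

Request:
move_arm(plan=[[[0, 0, 0], [0, 0, 0.02], -1], [[0, 0, 0], [0.001, 0, 0.04], -1], [[0, 0, 0], [0.001, 0, 0.04], -1]])

```text
t: 6.35
eef_pos: [477.4, -118.5, 6.8]
tcp_rot: [-3.14, -0.001, 1.61]
ft_force: [0.4, -0.4, -0.6]
opening: 0.004
grip_force: 0.0
```

Request:
move_arm(plan=[[[0, 0, 0], [0, 0.006, 0], -1], [[0, 0, 0], [0, 0.012, 0], -1], [[0, 0, 0], [0, 0.017, 0], -1], [[0, 0, 0], [0, 0.021, 0], -1], [[0, 0, 0], [0, 0.021, 0], -1]])

```text
t: 6.98
eef_pos: [498.8, -117.5, 7.9]
tcp_rot: [3.141, 0.0, 1.61]
ft_force: [-0.3, 0.2, 0.1]
opening: 0.009
grip_force: 0.0
```

```bash
python3 - <<'E'
from h import *
p=cam('wrist')
delta([478,-117,8],92.2)
rect(p,'logger',20)
cv2.imwrite('pics/w4.png',cv2.cvtColor(cv2.resize(p['img'][:260,200:],None,fx=2.5,fy=2.5,interpolation=cv2.INTER_CUBIC),cv2.COLOR_RGB2BGR))
for x in [(510.7,-26,0),(510.7,-26,100),(602.7,-30,0),(602.7,-30,100)]: print((proj(p,x)-[200,0])*2.5)
E
```

```text
t 7.03 pos [ 498.6 -117.5    7.8] rpy [179.99  -0.    92.27] F [-0.1  0.5  1.1] op 0.01
turn [ 0.01 -0.    0.07] shift [ 0.0013 -0.0206 -0.0002]
logger 0.68 c [ 551.6 -107.7] sz [90.6 48. ] ang 1.55
[202.84798752 224.45913723]
[285.05385425 150.74792996]
[571.70993093 257.33865969]
[1137.09882392  229.23316381]
```

View pics/w4.png

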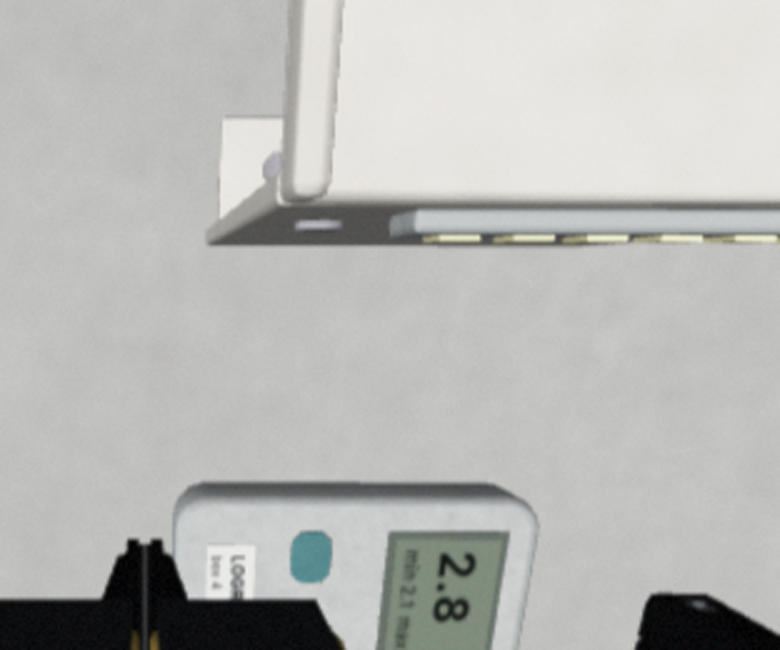

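Request:
move_arm(plan=[[[0, 0, 0], [0, 0.004, 0], -1], [[0, 0, 0], [0, 0.007, 0], -1], [[0, 0, 0], [0, 0.0085, 0], -1], [[0, 0, 0], [0, 0.0085, 0], -1], [[0, 0, 0], [0, 0, 0], -1]])

```text
t: 7.7
eef_pos: [498.5, -117.5, 7.8]
tcp_rot: [3.141, 0.0, 1.611]
ft_force: [0.0, 0.3, 1.3]
opening: 0.003
grip_force: 0.0
```

Request:
move_arm(plan=[[[0, 0, 0], [0, -0.006, 0], -1], [[0, 0, 0], [0, -0.006, -0.06], -1], [[0, 0, 0], [-0.03, 0.025, -0.1], -1], [[0, 0, 0], [-0.07, 0.06, -0.1], 0], [[0, 0, 0], [-0.07, 0.06, -0.1], 0]])

```text
t: 8.32
eef_pos: [562.6, -187.3, 108.1]
tcp_rot: [3.139, 0.001, 1.609]
ft_force: [-0.2, 0.2, 0.6]
opening: 0.16
grip_force: 0.0
```

```bash
python3 - <<'E'
from h import *
delta([556,-180,8],92.2)
p=cam('wrist')
rect(p,'logger',20); save(p,'w5.png')
cv2.imwrite('pics/w5b.png',cv2.cvtColor(cv2.resize(p['img'][:256,100:420],None,fx=2.5,fy=2.3,interpolation=cv2.INTER_CUBIC),cv2.COLOR_RGB2BGR))
for x in [(512,-32,0),(512,-32,105),(604,-35,0),(604,-35,105)]: print((proj(p,x)-[100,0])*[2.5,2.3])
E
```

```text
t 8.32 pos [ 562.6 -187.3  108.1] rpy [1.7987e+02 7.0000e-02 9.2160e+01] F [-0.2  0.2  0.6] op 0.16
turn [ 0.13  0.07 -0.04] shift [ 0.0077 -0.0065  0.1001]
logger 0.66 c [ 561.7 -117.1] sz [89.9 55.9] ang 2.15
[265.35298261  45.41146637]
[ 176.97694132 -102.34850898]
[520.12795245  64.39279498]
[609.4883625  -68.06755599]
```

View pics/w5b.png

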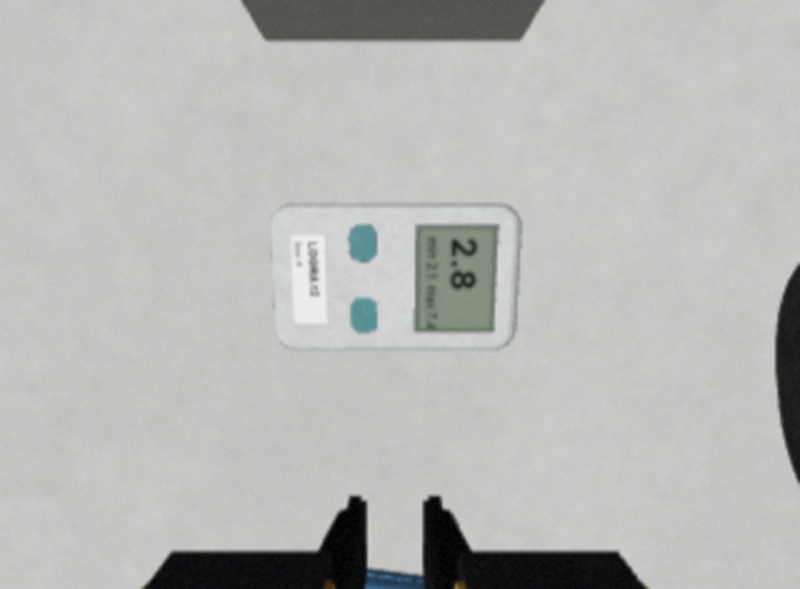

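Panel foot is level at row 40, columns 265–522, so its centre is at 393.5. The logger spans 273–521 with its centre at about 396.5, so it is square and only about 1 mm off in x. Next I'll push it flush.

Request:
move_arm(plan=[[[0, 0, 0], [0, 0, 0.04], 0], [[0, 0, 0], [0, 0, 0.09], 0], [[0, 0, 0], [0, 0, 0.1], 0], [[0, 0, 0], [0.02, 0, 0.1], 0], [[0, 0, 0], [0.03, 0, 0.1], 0]])

```text
t: 9.05
eef_pos: [560.4, -153.6, 9.4]
tcp_rot: [3.14, 0.001, 1.611]
ft_force: [-0.2, -0.4, -0.1]
opening: 0.501
grip_force: 0.2
```

Request:
move_arm(plan=[[[0, 0, 0], [0.009, 0, 0], 0], [[0, 0, 0], [0.018, 0, 0], 0], [[0, 0, 0], [0.027, 0, 0], 0], [[0, 0, 0], [0.036, 0, 0], 0], [[0, 0, 0], [0.042, 0, 0], 0]])

```text
t: 9.68
eef_pos: [558.3, -112.6, 7.8]
tcp_rot: [-3.142, -0.0, 1.61]
ft_force: [-0.3, -1.3, -0.1]
opening: 0.499
grip_force: 0.4
```

```bash
python3 - <<'E'
from h import *
p=cam('wrist'); rect(p,'logger',20)
delta([556,-96,8],92.2)
g=p['img'].mean(2)
print('row profile', g[:200:4,262].round().astype(int).tolist())
E
```

```text
logger 0.84 c [559.4 -70.2] sz [89.  56.1] ang 2.27
t 9.78 pos [ 558.3 -112.5    7.7] rpy [-1.7998e+02 -2.0000e-02  9.2290e+01] F [-0.9 -0.5 -0.5] op 0.5
turn [-0.02 -0.02  0.09] shift [ 0.0166 -0.0016 -0.0003]
row profile [235, 234, 234, 233, 233, 233, 232, 232, 233, 233, 233, 233, 234, 233, 233, 233, 234, 234, 234, 234, 234, 235, 224, 122, 209, 193, 186, 198, 200, 200, 202, 200, 164, 211, 214, 216, 217, 211, 214, 214, 213, 213, 214, 212, 213, 216, 216, 214, 216, 212]
```

Request:
move_arm(plan=[[[0, 0, 0], [0.003, 0, 0], 0], [[0, 0, 0], [0.006, 0, 0], 0], [[0, 0, 0], [0.008, 0, 0], 0], [[0, 0, 0], [0.009, 0, 0], 0], [[0, 0, 0], [0.009, 0, 0], 0]])

```text
t: 10.4
eef_pos: [558.0, -104.1, 7.8]
tcp_rot: [3.142, -0.0, 1.61]
ft_force: [0.3, 0.6, 0.2]
opening: 0.5
grip_force: 0.0
```

Request:
move_arm(plan=[[[0, 0, 0], [0.001, 0, 0], 0], [[0, 0, 0], [0.002, 0, 0], 0], [[0, 0, 0], [0.002, 0, 0], 0]])

```text
t: 10.78
eef_pos: [557.9, -102.1, 7.8]
tcp_rot: [3.142, -0.0, 1.61]
ft_force: [0.1, -0.0, -0.3]
opening: 0.5
grip_force: 0.0
```

```bash
python3 - <<'E'
from h import *
p=cam('wrist'); rect(p,'logger',20)
delta([556,-96,8],92.2)
save(p,'w6.png')
E
```

```text
logger 0.67 c [559.2 -63.4] sz [88.9 50.2] ang 2.27
t 10.88 pos [ 557.9 -102.1    7.8] rpy [-1.800e+02 -1.000e-02  9.226e+01] F [ 0.8 -1.2 -0.2] op 0.5
turn [-0.   -0.01  0.06] shift [ 0.0062 -0.0017 -0.0002]
```

Request:
move_arm(plan=[[[0, 0, 0], [0.001, 0, 0], 0], [[0, 0, 0], [0.002, 0, 0], 0], [[0, 0, 0], [0.002, 0, 0], 0]])

```text
t: 11.25
eef_pos: [557.9, -100.0, 7.8]
tcp_rot: [3.142, -0.0, 1.61]
ft_force: [0.5, 0.4, 0.2]
opening: 0.498
grip_force: 0.0
```

Request:
move_arm(plan=[[[0, 0, 0], [0.001, 0, 0], 0], [[0, 0, 0], [0.002, 0, 0], 0], [[0, 0, 0], [0.002, 0, 0], 0]])

```text
t: 11.62
eef_pos: [557.7, -98.7, 7.8]
tcp_rot: [3.142, 0.001, 1.61]
ft_force: [-1.5, -6.4, 0.1]
opening: 0.5
grip_force: 3.0
```

Contact force is 6.4 N, so the logger is flush against the panel. I'll back off, rise and check it.

Request:
move_arm(plan=[[[0, 0, 0], [-0.03, 0, 0], 0], [[0, 0, 0], [-0.045, 0, -0.05], 0], [[0, 0, 0], [-0.045, 0, -0.11], -0.5], [[0, 0, 0], [-0.03, 0, -0.17], -1], [[0, 0, 0], [-0.03, 0, -0.22], -1]])

```text
t: 12.25
eef_pos: [558.8, -127.4, 230.3]
tcp_rot: [3.14, 0.0, 1.611]
ft_force: [0.8, -0.0, -0.2]
opening: 0.242
grip_force: 0.0
```

```bash
python3 - <<'E'
from h import *
p=cam('wrist'); rect(p,'logger',20); rect(p,'phone',111)
delta([556,200,220],92.2)
cv2.imwrite('pics/w7.png',cv2.cvtColor(cv2.resize(p['img'][:240,130:390],None,fx=3,fy=2.5,interpolation=cv2.INTER_CUBIC),cv2.COLOR_RGB2BGR))
E
```

```text
logger 0.56 c [558.9 -56.9] sz [89.9 57.3] ang 2.29
phone 0.85 c [555.   25.2] sz [78.3 47.8] ang 2.33
phone 0.58 c [434.8  32.8] sz [82.5 22.8] ang 2.36
t 12.4 pos [ 559.6 -128.1  230.3] rpy [1.7974e+02 9.0000e-02 9.2280e+01] F [ 0.1  0.2 -0.7] op 0.12
turn [0.26 0.09 0.08] shift [0.328  0.0094 0.0098]
```

View pics/w7.png

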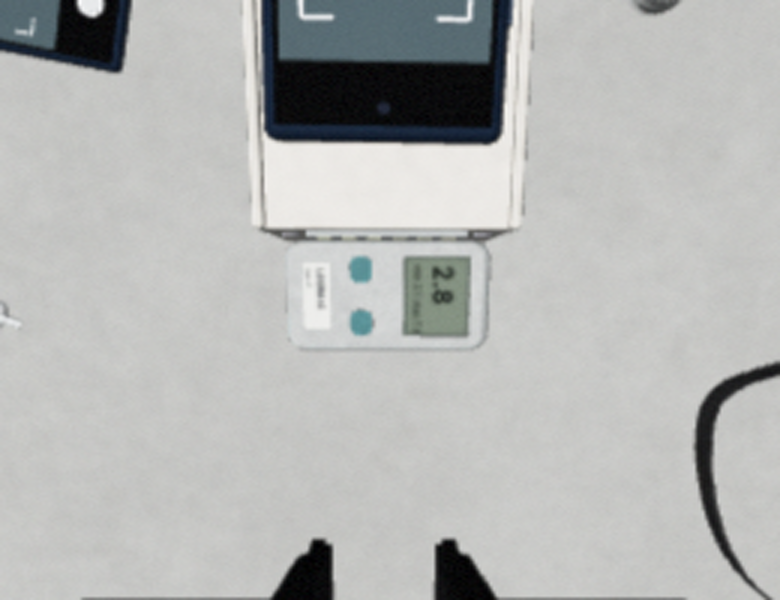

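Logger looks flush at row 240, columns 287–490; allowing for parallax it is within about 1 mm of the stand's centre. Now for the phone: I'll go to behind its +y end.

Request:
move_arm(plan=[[[0, 0, 0], [0.06, 0, 0], -0.15], [[0, 0, 0], [0.12, 0, 0], -0.15], [[0, 0, 0], [0.18, 0, 0], -0.15], [[0, 0, 0], [0.24, 0, 0], -0.15], [[0, 0, 0], [0.3, 0.001, 0], -0.15]])

```text
t: 13.02
eef_pos: [547.2, 173.5, 226.2]
tcp_rot: [-3.139, 0.0, 1.61]
ft_force: [0.6, -1.0, 0.2]
opening: 0.424
grip_force: 0.0
```

Request:
move_arm(plan=[[[0, 0, 0], [0.01, 0, 0], -0.15], [[0, 0, 0], [0.01, 0, 0.03], -0.15], [[0, 0, 0], [0.01, 0, 0.05], -0.15], [[0, 0, 0], [0.01, 0, 0.05], -0.15]])

```text
t: 13.52
eef_pos: [546.8, 180.7, 175.7]
tcp_rot: [-3.137, 0.001, 1.61]
ft_force: [0.1, 0.1, 0.6]
opening: 0.425
grip_force: 0.0
```

```bash
python3 - <<'E'
from h import *
p=cam('wrist'); rect(p,'phone',111); rect(p,'shutter',22); rect(p,'oximeter',30)
delta([549,180,104],92.2)
p=cam('top'); rect(p,'phone',111); rect(p,'logger',20)
E
```

```text
phone 0.79 c [549.2 140.3] sz [62.8 42.7] ang 2.34
phone 0.59 c [439.4 140.7] sz [39.1 75.5] ang 81.02
shutter 0.91 c [524.6 302.5] sz [26.3 28.4] ang 0.58
t 13.72 pos [548.1 181.4 178.5] rpy [ 1.7995e+02 -1.0000e-02  9.2240e+01] F [1.  0.1 0.1] op 0.42
turn [ 0.05 -0.01  0.04] shift [-0.0014  0.0008  0.0745]
phone 0.75 c [551.1  76.9] sz [ 78.9 149.1] ang 0.92
phone 0.64 c [391.5  78. ] sz [ 52.7 100.8] ang 79.75
logger 0.94 c [556.  -60.8] sz [87.7 53.4] ang 0.79
```

Request:
move_arm(plan=[[[0, 0, 0], [0.004, 0.001, 0.03], -0.15], [[0, 0, 0], [0.004, 0.001, 0.06], -0.15], [[0, 0, 0], [0.004, 0.001, 0.0745], -0.15], [[0, 0, 0], [0.004, 0.001, 0.0745], -0.15], [[0, 0, 0], [-0.006, 0.001, 0.0745], -0.15]])

```text
t: 14.5
eef_pos: [549.4, 175.8, 104.3]
tcp_rot: [3.14, -0.0, 1.611]
ft_force: [0.8, -0.3, 0.7]
opening: 0.425
grip_force: 0.0
```

Request:
move_arm(plan=[[[0, 0, 0], [-0.01, 0, 0], -0.15], [[0, 0, 0], [-0.02, 0, 0], -0.15], [[0, 0, 0], [-0.03, 0, 0], -0.15], [[0, 0, 0], [-0.04, 0, 0], -0.15], [[0, 0, 0], [-0.04, 0, 0], -0.15]])

```text
t: 15.12
eef_pos: [550.5, 134.8, 103.2]
tcp_rot: [-3.141, 0.0, 1.609]
ft_force: [1.1, 0.1, 0.6]
opening: 0.423
grip_force: 0.0
```

```bash
python3 - <<'E'
from h import *
delta([549,90,104],92.2)
p=cam('top'); rect(p,'phone',111); rect(p,'logger',20)
p=cam('wrist'); rect(p,'phone',111)
E
```

```text
t 15.12 pos [550.5 134.8 103.2] rpy [-1.7998e+02  1.0000e-02  9.2210e+01] F [1.1 0.1 0.6] op 0.42
turn [-0.02  0.01  0.01] shift [-0.0447 -0.0032 -0.0007]
phone 0.81 c [551.9  27.1] sz [ 78.9 117.7] ang 0.95
phone 0.75 c [391.3  66.9] sz [100.5  36.3] ang 1.27
logger 0.65 c [556.  -60.8] sz [93.4 53.5] ang 0.79
logger 0.29 c [ 567.3 -329.7] sz [151.9  86.4] ang 83.77
phone 0.9 c [453.9 136.7] sz [34.5 65.7] ang 80.61
phone 0.89 c [553.4  86.5] sz [65.9 23.1] ang 2.22
```

Request:
move_arm(plan=[[[0, 0, 0], [-0.01, -0.001, 0], -0.15], [[0, 0, 0], [-0.02, -0.001, 0], -0.15], [[0, 0, 0], [-0.03, -0.002, 0], -0.15], [[0, 0, 0], [-0.04, -0.002, 0], -0.15], [[0, 0, 0], [-0.04, -0.002, 0], -0.15]])

```text
t: 16.0
eef_pos: [550.2, 94.7, 103.4]
tcp_rot: [3.141, 0.0, 1.609]
ft_force: [0.5, -0.1, 0.0]
opening: 0.424
grip_force: 0.0
```

```bash
python3 - <<'E'
from h import *
delta([549,90,104],92.2)
p=cam('top'); rect(p,'phone',111); rect(p,'logger',20)
o=rectify(p,490,620,-120,60,111,4)
cv2.imwrite('pics/o2.png',cv2.cvtColor(cv2.rotate(o,cv2.ROTATE_90_CLOCKWISE),cv2.COLOR_RGB2BGR))
E
```

```text
t 16.0 pos [550.2  94.7 103.4] rpy [1.7999e+02 1.0000e-02 9.2200e+01] F [ 0.5 -0.1  0. ] op 0.42
turn [ 0.01  0.01 -0.  ] shift [-0.0047 -0.0014 -0.0006]
phone 0.63 c [552.7 -16.1] sz [ 78.9 110.1] ang 1.07
```

View pics/o2.png

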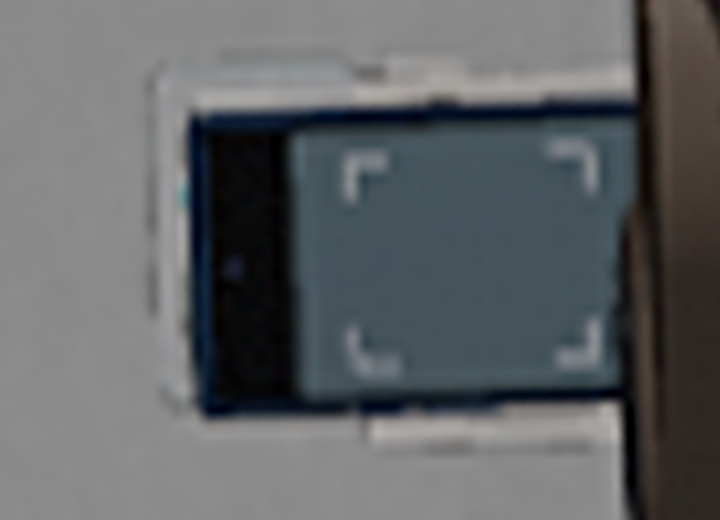

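The phone's front end is now at column 198 (y ≈ -70.5) and the deck edge is at about column 362 (y ≈ -29.5), so it overhangs by about 41 mm. It needs 49, so I'll push 8 mm more.

Request:
move_arm(plan=[[[0, 0, 0], [-0.003, 0, 0], -0.15], [[0, 0, 0], [-0.006, 0, 0], -0.15], [[0, 0, 0], [-0.008, 0, 0], -0.15], [[0, 0, 0], [-0.008, 0, 0], -0.15], [[0, 0, 0], [-0.008, 0, 0], -0.15]])

```text
t: 16.77
eef_pos: [550.4, 87.6, 103.3]
tcp_rot: [-3.142, 0.0, 1.61]
ft_force: [-0.3, -0.5, -0.8]
opening: 0.424
grip_force: 0.0
```

Request:
move_arm(plan=[[[0, 0, 0], [0.02, 0, 0], -0.15], [[0, 0, 0], [0.03, 0, -0.04], -0.5], [[0, 0, 0], [0.08, 0, -0.08], -1], [[0, 0, 0], [0.14, -0.008, -0.08], -1], [[0, 0, 0], [0.2, -0.016, -0.08], -1]])

```text
t: 17.4
eef_pos: [525.8, 289.7, 184.1]
tcp_rot: [3.14, -0.001, 1.61]
ft_force: [1.0, -0.4, -0.4]
opening: 0.059
grip_force: 0.0
```

```bash
python3 - <<'E'
from h import *
delta([523,300,60],92.2)
p=cam('top'); rect(p,'phone',111); rect(p,'logger',20); rect(p,'photo_stand',105); rect(p,'shutter',22)
o=rectify(p,490,620,-120,200,111,4)[:,:,:].astype(int)
# phone along lines of x: blue-dark rim transitions in y
for x in (530,545,570,580):
    c=o[:,(x-490)*4-2:(x-490)*4+3].mean(1).sum(1)/3; d=np.where(c<90)[0]; print(x,'phone y',200-d.max()/4,200-d.min()/4)
for y in (0,-40,-70):
    c=o[(200-y)*4-2:(200-y)*4+3].mean(0).sum(1)/3; d=np.where(c<110)[0]; print(y,'phone x',490+d.min()/4,490+d.max()/4)
p=cam('wrist'); rect(p,'shutter',22)
E
```

```text
t 17.4 pos [525.8 289.7 184.1] rpy [ 1.7993e+02 -3.0000e-02  9.2260e+01] F [ 1.  -0.4 -0.4] op 0.06
turn [ 0.07 -0.03  0.06] shift [ 0.0103 -0.0026  0.1241]
phone 0.59 c [552.7  -1.4] sz [ 78.1 153.3] ang 2.39
logger 0.47 c [516.6 -61.6] sz [13.6 54. ] ang 7.64
photo_stand 0.64 c [550.1 101.4] sz [ 98.  201.3] ang 2.85
shutter 0.55 c [523.2 299.5] sz [26.  21.5] ang 46.32
530 phone y -79.5 73.25
545 phone y -78.75 73.25
570 phone y -77.5 75.0
580 phone y -77.5 75.0
0 phone x 515.5 593.75
-40 phone x 516.75 595.0
-70 phone x 518.25 595.5
shutter 0.59 c [523.5 304.6] sz [29.6 27.3] ang 2.34
```

Phone centre is at y ≈ -1.5, so its camera is at about (556,-58.5); the logger's middle is at about (556,-59.5). Both are in place. Now I'll press the shutter at (523.5,301.5).

Request:
move_arm(plan=[[[0, 0, 0], [0.012, -0.002, 0.06], -1], [[0, 0, 0], [0.012, -0.002, 0.12], -1], [[0, 0, 0], [0.012, -0.002, 0.154], -1], [[0, 0, 0], [0.012, -0.002, 0.154], -1]])

```text
t: 18.25
eef_pos: [523.4, 297.3, 27.3]
tcp_rot: [-3.137, 0.002, 1.608]
ft_force: [0.1, 0.7, 0.9]
opening: 0.001
grip_force: 0.0
```

Request:
move_arm(plan=[[[0, 0, 0], [0, 0, 0.004], -1], [[0, 0, 0], [0, 0, 0.008], -1], [[0, 0, 0], [0, 0, 0.012], -1], [[0, 0, 0], [0, 0, 0.014], -1], [[0, 0, 0], [0, 0, 0.015], -1]])

```text
t: 18.88
eef_pos: [524.9, 299.0, 15.9]
tcp_rot: [3.139, -0.001, 1.61]
ft_force: [-1.9, -4.1, 23.4]
opening: 0.007
grip_force: 11.4
```

It is fully down: z 15.9 with 23 N. Now I'll let go and rise clear.

Request:
move_arm(plan=[[[0, 0, 0], [0, 0, 0], -1], [[0, 0, 0], [0, 0, -0.02], -1], [[0, 0, 0], [0, 0, -0.08], -1], [[0, 0, 0], [0, 0, -0.14], -1], [[0, 0, 0], [0, 0, -0.14], -1]])

```text
t: 19.5
eef_pos: [525.5, 299.7, 158.9]
tcp_rot: [3.134, -0.003, 1.61]
ft_force: [0.2, 0.4, 0.2]
opening: 0.004
grip_force: 0.0
```

```bash
python3 - <<'E'
from h import *
delta([523,300,60],92.2)
p=cam('top'); rect(p,'phone',111); rect(p,'logger',20)
print(env.job_done())
E
```

```text
t 19.5 pos [525.5 299.7 158.9] rpy [ 1.7959e+02 -1.7000e-01  9.2270e+01] F [0.2 0.4 0.2] op 0.0
turn [ 0.41 -0.17  0.07] shift [ 0.0001 -0.0032  0.0989]
phone 0.89 c [391.5  77.7] sz [ 53.  101.4] ang 78.74
phone 0.55 c [552.2  -2.7] sz [ 82. 156.] ang 2.25
logger 0.55 c [516.4 -61.3] sz [ 8.4 47.7] ang 0.91
logger 0.33 c [522.6 300.7] sz [26.  23.6] ang 46.61
the job is handed in; nothing more can be done
None
```

The job is handed in at about 20 s of the 72 s: the logger is flush and square against the panel (about 1 mm off centre sideways), the phone's camera is over its middle to within 1–2 mm by my measurements, and the shutter was then pressed right down and let go.

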